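# Load sherd-section blocks into the scanning carrier

## Task

Get the carrier ready for the section scanner, which finds each block by measuring from the carrier's back-left corner. The two resin blocks standing loosely in it must be pushed square and tight into that corner, in the order they stand, and the third, which lies polished face down on the table, must be turned over and packed beside them, so that all three stand in one row, polished faces up, each tight against the back stop and against its neighbour on the left (the first against the left stop). Resin edges chip, so push gently until you feel the stop, never ram or drop a block on the carrier, leave the tools and sherds lying around where they are, and let go of everything at the end.

Things in the scene. Friction and masses are not known exactly. Their poses are not given: they have to be found in the camera images.
- carrier: aluminium plate fixed to the table, 128 (own x, to the back) x 161 mm (own y, to the left), its floor 8 mm above the table; dark stops 12 mm thick stand 14 mm above the floor: back stop along the far edge, left stop 70 mm long, right guide 58 mm long, its front end flared outward as a lead-in; the front of the floor is open. Origin: centre of its underside. It is turned up to 17 degrees
- corner (a point): inside corner of back stop and left stop, at floor level, axes as the carrier's, (+52, +68.5, +8) mm from its origin. The floor lies at negative x (116 mm deep) and negative y; the right guide's inner face is at y = -137 mm, so three blocks (132 mm) have 5 mm spare. Packed blocks have their origins at (-25, -22, 0), (-25, -66, 0), (-25, -110, 0) mm here, own x along this x
- block_1: ivory resin block, 50 (own x) x 44 (own y) x 34 mm, about 0.1 kg; origin: centre of its plain underside; own +z points out of the polished face, where a cut sherd shows as a curved brown strip. Stands face up in the carrier nearest the corner, 8 to 22 mm off the back stop, 4 to 12 mm off the left stop, a little askew
- block_2: ivory resin block, 50 (own x) x 44 (own y) x 34 mm, about 0.1 kg; origin: centre of its plain underside; own +z points out of the polished face, where a cut sherd shows as a curved brown strip. Stands face up in the carrier right of block_1, with a gap, a little askew; until it is pushed left there is no room for a third
- block_3: ivory resin block, 50 (own x) x 44 (own y) x 34 mm, about 0.1 kg; origin: centre of its plain underside; own +z points out of the polished face, where a cut sherd shows as a curved brown strip. Starts upside down on the table left of the carrier: own +z points down and its origin is on top, 34 mm above the table
- lens: bystander: magnifying glass with black handle, 98 x 187 x 14 mm, lying right of the carrier, with bottles, a beaker and a pot of tools (0.2 m high) standing behind and beside it; origin at the centre of its underside
- pick_a: bystander: thin modelling pick with dark handle, 174 mm long, 13 mm high, lying between the carrier and block_3; origin at the centre of its underside
- sherd_a7: bystander: curved terracotta sherd, 64 x 79 x 14 mm, lying nearer the robot than the pick; origin at the centre of its underside
- sherd_a4: bystander: curved terracotta sherd, 97 x 72 x 15 mm, lying at the far left before the foot of the magnifier lamp, whose pole, 0.4 m high, stands 0.72 m ahead of the robot and 0.40 m to its left; origin at the centre of its underside
- caliper: bystander: steel vernier caliper, 248 mm long, 8 mm high, lying at the left; origin at the centre of its underside
Not all that is in view belongs to the job. Leave any blue look-alike of the block_2 alone.

How it is judged:
By the outcome, as a careful person would: the job done as asked, in the order asked, and still so for the second after the job is handed in, with the robot touching nothing.
It also fails if it takes over 72 s, if anything falls off the work surface, if the arm or the gripper's body presses on something with over 40 N, if the wrist force passes 120 N, or if a joint passes its speed limit or range.

## Robot

A 6-joint arm with a two-finger parallel gripper is mounted at the origin on the work surface; the furniture and walls round the work are solid. World frame = base frame: x ahead of the robot, y to its left, z up, the work surface at z = 0. Lengths are in mm, angles in rad, forces in N, time in s.
With the tool pointing down it reaches from about 350 to 975 mm from the base axis. Payload 7.1 kg.
Tool frame: the origin (TCP) lies midway between the tips of the shut fingers; the grasp point (between the pads) lies 19 mm behind it; z points along the fingers, y is the line along which they close (so a half turn about z gives the same grasp; the last joint's range is limited). The gripper opens to 88 mm and grips with 3 to 60 N. Pads are 20 mm wide; open, the fingers measure 115 mm over their backs; the gripper's body (75 mm by 178 mm) begins 61 mm behind the grasp point.
Start: joints at [1.267, 0.423, 1.63, -0, 1.089, -0.019], TCP at [175.572, 599.816, 222.675] pointing down, gripper open.
Joint ranges: [-3, 3], [-0.9, 2.11], [0.09, 2.58], [-1.31, 4.45], [0.11, 2.69], [-2.54, 2.54]. Speed limits (rad/s): [2.39, 2.39, 3.01, 3.14, 3.14, 3.14].

## Interface

Orientations are given as a rotation vector (axis times angle).
In Python, from cell import ctrl gives the robot as it stands.
- The arm moves only by the tool arm_command, never from a script. Its argument "commands" is a list of rows, each a list of 4 numbers: the shift along the tool's x, y, z in mm, then the turn about the tool's z in degrees. In form: [[tx, ty, tz, yaw], ...]. A call has exactly 10 rows; each row shifts and turns the commanded pose from where the row before left it, along the tool's axes as they then stand; what a row does not reach is not made up. A row lasts 1/8 s, in which the tool goes at most 62.5 mm and 10.7 degrees, less where a joint would pass 70% of its speed; a pose out of reach is approached as far as the arm can. A call is refused whole if a number of a shift passes 62.5 or a number of a turn 10.7, either way. A call with a gripper value outside its range is refused whole. "grip" is the finger opening in mm, from 0 to 87.8, set as the call begins (left out, the last holds). The fingers move at their own pace and stop on an object; "grip_force" is the grip in N (left out, the last holds). Time passes only in rows, so rows that do not move let the fingers close, or fill a call up. It gives the time, the measured TCP pose, the force, the opening and the grip force at its end, in the units of the state.
- ctrl.sense(): the state, without advancing time (a new reading comes with each control period).
- ctrl.camera(name): name is "scene" or "top" or "wrist"; returns a dict with "image" (420x560x3 uint8, red, green, blue), "camera_matrix" (3x3 intrinsics, pixels), "extrinsics" (4x4, takes a point from camera to world coordinates); the wrist camera has in their place "T_tool_cam" (4x4, takes a point from camera to tool coordinates, whose origin is the TCP and whose axes are the flange's). Camera axes: x right, y down, z forward; pixel columns grow to the right and rows downward; lengths in mm; the calibration is good to about 2 mm. The wrist camera is an equidistant fisheye: a pixel r from the principal point sees the ray r / f radians off the axis. A picture is of the moment at which its call begins: read the wrist's pose just before it. There is no depth.
- ctrl.sign_off(): hands the job in; it is judged then, once.
Trained networks look in the newest picture that a camera, given by its name, has taken for a name from the list of things; names that differ only in an ending like _2 or _b are one class to them, and where a whole thing is asked for, a point or a joint stands for the part that bears it (a point fixed in the world has none). Each returns a list of dicts, best first, with "p" (0 to 1); they miss things now and then, are a little off and sometimes report something else, mostly with a low value. They report only what shows in the picture. A call takes as long as a camera call. They do not tell look-alikes from the thing itself.
- ctrl.look_for(camera, target): "centre" ([row, column] in pixels, amid what is visible of it).
- ctrl.cut_out(camera, target): "pixels" (420x560 bool, what is visible of it) and "centre" ([row, column] in pixels, amid what is visible of it).
- ctrl.mark_of(camera, target): "centre" ([row, column] in pixels: a listed point, or the origin of a listed thing).
The state is a dict: "clock": time; "qpos": joint angles; "qvel": joint speeds; "tau": joint torques, N m; "position": TCP position; "ee_rot": TCP orientation; "ft_force": force on the tool from outside, world axes, zero at the start; "torque": the same for the moment, N m; "opening": finger opening in mm; "gripper_force": force on a finger pad.
Only numpy, scipy, OpenCV 4.12 (cv2) and the standard library are available. Lean on these libraries where they do the work, as an engineer would, in place of code of your own. Each camera call takes 0.05 s, during which the arm holds its last target. There are 200 camera calls.

## Working session

There is one attempt and no reset: what is moved stays moved. The work goes in short steps, Python scripts to look and compute and a tool call to move; the robot and the scene stay as the last step left them, time stands still between calls to the robot, and variables do not carry over. Pictures are saved under pics/ and viewed, at most 11 in all, crops included, and the job is handed in when it is done.

Besides the shell and the picture viewer there is one more tool, called after "Call:" as name(argument=value, ...), one argument or row to a line, values as JSON. arm_command: Moves the arm, as the interface text tells. Its arguments: {"type":"object","properties":{"commands":{"type":"array","items":{"type":"array","items":{"type":"number"}}},"grip":{"type":"number"},"grip_force":{"type":"number"}},"required":["commands"]}

```bash
ls; mkdir -p pics
cat > h.py <<'E'
import numpy as np, cv2
from cell import ctrl
from scipy.spatial.transform import Rotation as R
def save(n,im): cv2.imwrite('pics/'+n,im[:,:,::-1])
def ray(c,rc):
    K=c["camera_matrix"];E=np.array(c["extrinsics"])
    d=E[:3,:3]@np.linalg.solve(K,[rc[1],rc[0],1.]); return E[:3,3],d
def toz(c,rc,z):
    o,d=ray(c,rc); return o+d*(z-o[2])/d[2]
def proj(c,P):
    E=np.linalg.inv(c["extrinsics"]);p=(E[:3,:3]@np.atleast_2d(P).T+E[:3,3:]).T
    q=(np.array(c["camera_matrix"])@p.T).T; return q[:,:2]/q[:,2:]
E
python3 - <<'E'
from h import *
for n in ("top","scene"):
    c=ctrl.camera(n); save(n+"0.png",c["image"])
    print(n,np.round(c["camera_matrix"],1).tolist(),np.round(c["extrinsics"],3).tolist())
    for t in ("block_1","carrier","corner","lens","pick_a","sherd_a7"):
        print(t,[(round(d["p"],2),np.round(d["centre"],1).tolist(),np.round(toz(c,d["centre"],{"block_1":34,"corner":8}.get(t,0)),0).tolist()) for d in ctrl.mark_of(n,t)][:6])
s=ctrl.sense();print({k:np.round(v,3) for k,v in s.items()})
E
```

```text
pics
top [[461.0, 0.0, 275.5], [0.0, 461.0, 216.6], [0.0, 0.0, 1.0]] [[0.005, -0.989, 0.145, 331.167], [-1.0, -0.006, -0.003, 93.427], [0.003, -0.145, -0.989, 1165.818], [0.0, 0.0, 0.0, 1.0]]
block_1 [(0.83, [252.2, 201.4], [408.0, 272.0, 34.0]), (0.8, [214.2, 296.4], [504.0, 39.0, 34.0]), (0.68, [216.4, 281.7], [498.0, 75.0, 34.0]), (0.61, [212.6, 359.9], [509.0, -119.0, 34.0])]
carrier [(0.42, [214.8, 298.0], [507.0, 33.0, 0.0])]
corner [(0.58, [205.2, 262.2], [530.0, 124.0, 8.0])]
lens [(0.84, [246.8, 408.8], [427.0, -248.0, 0.0])]
pick_a [(0.46, [229.3, 237.0], [469.0, 188.0, 0.0])]
sherd_a7 [(0.75, [178.3, 136.4], [600.0, 451.0, 0.0]), (0.72, [284.1, 260.4], [331.0, 127.0, 0.0])]
scene [[521.7, 0.0, 281.5], [0.0, 521.7, 221.0], [0.0, 0.0, 1.0]] [[0.751, -0.508, 0.422, -40.622], [-0.66, -0.589, 0.466, -504.767], [0.012, -0.629, -0.777, 1020.429], [0.0, 0.0, 0.0, 1.0]]
block_1 [(0.95, [282.0, 346.1], [489.0, -138.0, 34.0]), (0.79, [227.8, 281.3], [481.0, 71.0, 34.0]), (0.69, [192.7, 205.8], [411.0, 282.0, 34.0]), (0.6, [240.4, 299.8], [489.0, 14.0, 34.0])]
carrier [(0.64, [245.4, 
[... 174 characters left out ...]
s [(0.9, [343.0, 361.2], [422.0, -253.0, 0.0])]
pick_a [(0.57, [215.7, 250.5], [466.0, 172.0, 0.0])]
sherd_a7 [(0.97, [250.7, 220.9], [343.0, 134.0, 0.0]), (0.62, [135.2, 227.1], [606.0, 450.0, -0.0])]
{'clock': np.float64(0.7), 'qpos': array([ 1.267,  0.423,  1.63 , -0.   ,  1.089, -0.019]), 'qvel': array([ 0.   ,  0.001,  0.001,  0.002, -0.002,  0.   ]), 'tau': array([ 0.0000e+00, -5.4442e+01, -2.7400e+01,  6.4000e-02,  1.7000e-02,
       -0.0000e+00]), 'position': array([175.582, 599.823, 222.713]), 'ee_rot': array([0.446, 3.11 , 0.   ]), 'ft_force': array([ 0.861, -0.135,  0.314]), 'torque': array([ 0.03 ,  0.007, -0.023]), 'gripper_force': np.float64(0.0), 'opening': np.float64(87.716)}
```

Run:
```python
import cv2
a=cv2.imread('pics/top0.png')[150:310,120:460]; cv2.imwrite('pics/top0c.png',cv2.resize(a,(799,376),interpolation=cv2.INTER_CUBIC))
a=cv2.imread('pics/scene0.png'); cv2.imwrite('pics/scene0c.png',cv2.resize(a[120:420,140:460],(640,600),interpolation=cv2.INTER_CUBIC))
```

```text
(no output)
```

View pics/top0c.png

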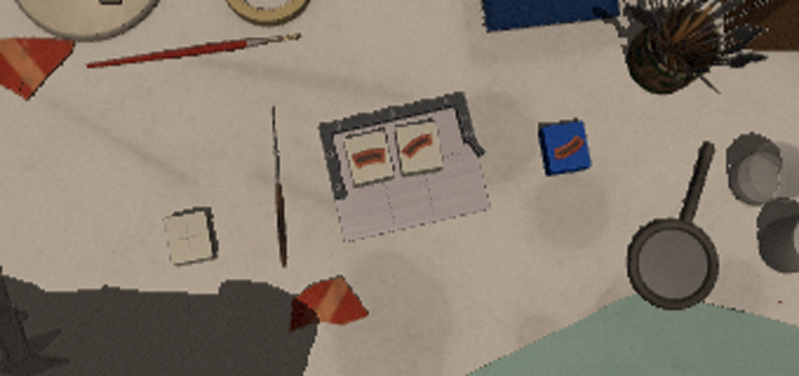

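View pics/scene0c.png

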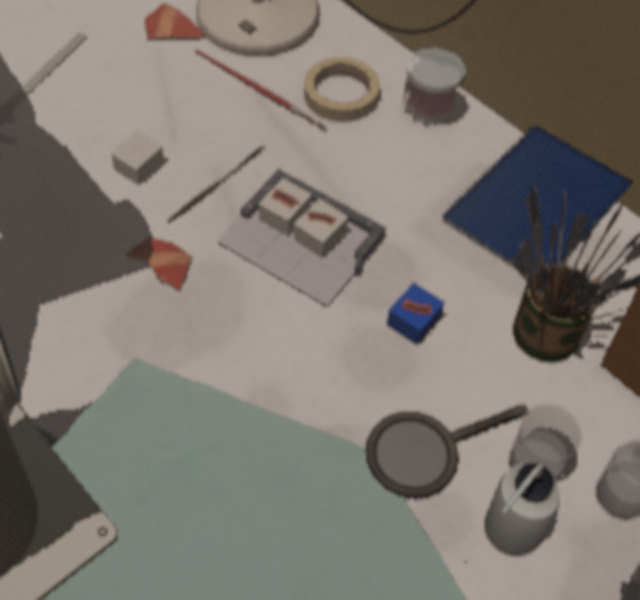

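The top crop shows the carrier turned about +13°, with block_1 at (370,157) and block_2 at (420,147). block_3 lies at (190,237), the pick at (280,190), and the blue look-alike at (565,147) on the right. The scene view agrees. I'll move the wrist over block_3 first.

Call:
arm_command(
  commands=[
    [-31,-25,-3,0],
    [-31,-25,-3,0],
    [-31,-25,-3,0],
    [-31,-25,-3,0],
    [-31,-25,-3,0],
    [-31,-25,-3,0],
    [-31,-25,-3,0],
    [-31,-25,-3,0],
    [-31,-25,-3,0],
    [-28,-25,-3,0],
  ],
)

```text
clock: 1.95
position: [400.7, 272.5, 253.0]
ee_rot: [0.446, 3.109, 0.001]
ft_force: [0.1, 0.0, -0.2]
opening: 88.1
gripper_force: 0.0
```

```bash
cat >> h.py <<'E'
def wcam(name=None):
    s=ctrl.sense(); c=ctrl.camera("wrist"); T=np.eye(4); T[:3,:3]=R.from_rotvec(s["ee_rot"]).as_matrix(); T[:3,3]=s["position"]
    c["extrinsics"]=T@np.array(c["T_tool_cam"]); c["s"]=s
    if name: save(name,c["image"])
    return c
def wtoz(c,rc,z):
    "pixels (row,col) -> world at height z, equidistant fisheye"
    K=np.array(c["camera_matrix"]); rc=np.atleast_2d(rc).astype(float)
    x=(rc[:,1]-K[0,2])/K[0,0]; y=(rc[:,0]-K[1,2])/K[1,1]; t=np.hypot(x,y)+1e-12
    d=np.c_[x/t*np.sin(t),y/t*np.sin(t),np.cos(t)]@c["extrinsics"][:3,:3].T
    o=c["extrinsics"][:3,3]; return o+d*((z-o[2])/d[:,2])[:,None]
def wproj(c,P):
    E=np.linalg.inv(c["extrinsics"]);p=np.atleast_2d(P)@E[:3,:3].T+E[:3,3]
    t=np.arctan2(np.hypot(p[:,0],p[:,1]),p[:,2]);r=np.hypot(p[:,0],p[:,1])+1e-12;K=np.array(c["camera_matrix"])
    return np.c_[K[0,2]+K[0,0]*t*p[:,0]/r, K[1,2]+K[1,1]*t*p[:,1]/r]
def rectify(c,cx,cy,z,half=100,px=400):
    "metric top-down patch at height z; row 0 = +x side, col 0 = +y side"
    g=np.linspace(half,-half,px); X,Y=np.meshgrid(cx+g,cy+g,indexing='ij')
    uv=wproj(c,np.c_[X.ravel(),Y.ravel(),np.full(X.size,z)]).astype(np.float32).reshape(px,px,2)
    return cv2.remap(c["image"],uv[...,0],uv[...,1],cv2.INTER_LINEAR)
E
python3 - <<'E'
from h import *
c=wcam("w1.png"); print(np.round(c["T_tool_cam"],3).tolist(),np.round(c["camera_matrix"],1).tolist(),c["s"]["position"],c["s"]["ee_rot"])
for t in("block_1","corner","carrier"):
  for d in ctrl.mark_of("wrist",t): print(t,round(d["p"],2),np.round(d["centre"],0),np.round(wtoz(c,d["centre"],34 if t=="block_1" else 8),1))
for d in ctrl.cut_out("wrist","block_1"):
  print("cut",round(d["p"],2),d["centre"],cv2.minAreaRect(wtoz(c,np.argwhere(d["pixels"]),34)[:,:2].astype(np.float32)))
save("w1r.png",np.hstack([rectify(c,410,275,34,70,400),rectify(c,500,60,8,130,400)]))
E
```

```text
[[0.001, -0.97, -0.244, 66.775], [1.0, 0.001, 0.001, 0.787], [-0.0, -0.244, 0.97, -162.172], [0.0, 0.0, 0.0, 1.0]] [[325.2, 0.0, 281.5], [0.0, 325.2, 207.3], [0.0, 0.0, 1.0]] [400.73182655 272.53298901 252.998308  ] [4.45979964e-01 3.10928752e+00 5.84495977e-04]
block_1 0.21 [291. 210.] [[513.1 140.6  34. ]]
corner 0.62 [292. 206.] [[526.  122.6   8. ]]
carrier 0.9 [276. 157.] [[483.8  59.3   8. ]]
cut 0.92 [190.3, 286.1] ((410.5472412109375, 276.96728515625), (55.10655212402344, 45.17021179199219), 12.742249488830566)
```

View pics/w1r.png

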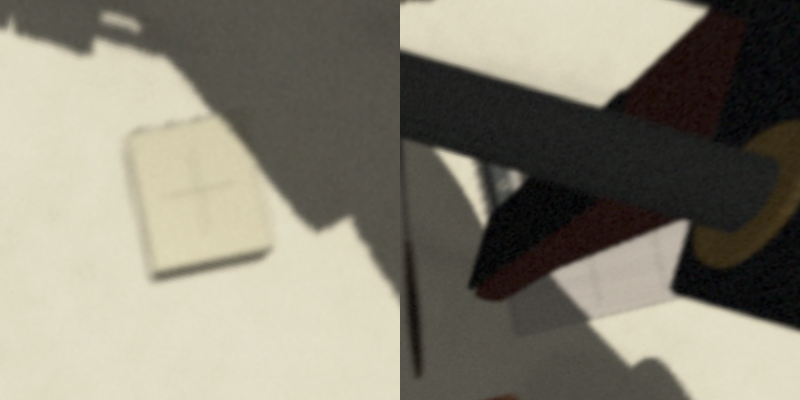

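The left patch shows block_3's underside cross at about (198,190), so its centre is near (413.5, 275.3). Its long side lies roughly along world x, at +11.5°. I'll tumble it twice away from the robot, pinching its near top edge and letting it pivot in the pads.

Call:
arm_command(
  commands=[
    [0,0,20,-9.3],
    [0,0,30,-9.3],
    [0,0,30,-9.2],
    [8,0,30,0],
    [8,0,35,0],
    [0,0,35,0],
    [0,0,25,0],
    [0,0,15,0],
    [0,0,5,0],
    [0,0,0,0],
  ],
  grip=70,
)

```text
clock: 3.45
position: [384.4, 270.8, 27.9]
ee_rot: [-0.315, 3.126, 0.0]
ft_force: [0.4, -0.6, 0.6]
opening: 70.4
gripper_force: 0.0
```

Run:
```python
from h import *
c=wcam("w2.png"); s=c["s"];print(s["position"],s["ee_rot"],s["qpos"])
cv2.imwrite("pics/w2c.png",cv2.resize(c["image"][60:360,130:430,::-1],(600,600)))
```

```text
[384.36284406 270.83950769  27.90189382] [-3.14838842e-01  3.12554622e+00  2.42112820e-04] [ 5.88507044e-01  5.42363969e-01  2.06693634e+00  5.62563912e-05
  5.32017394e-01 -1.18312213e+00]
```

View pics/w2c.png

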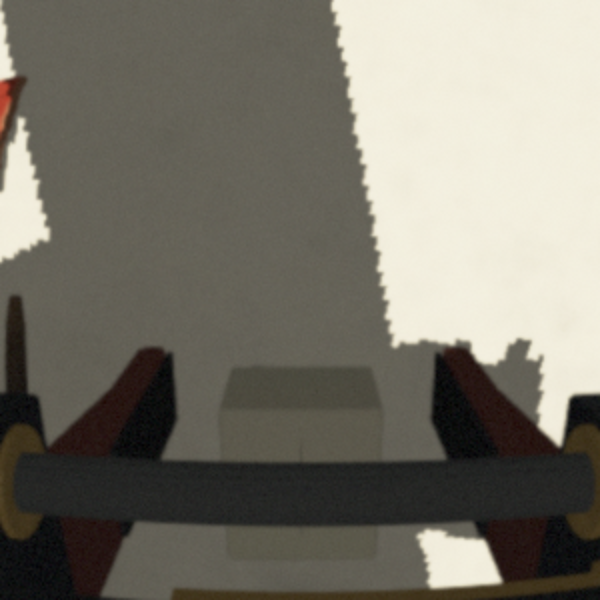

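Run:
```python
import numpy as np
# image row 264, z plane 34, tool at z 27.9: tool-frame point
T=np.array([[.001,-.97,-.244,66.775],[1,.001,.001,.787],[0,-.244,.97,-162.172]])
for r,z in((264,34),(244,0)):
  y=(r-207.3)/325.2; d=T[:,:3]@[0,np.sin(y),np.cos(y)]
  print(r,T[:,3]+d*((27.9-z)-T[2,3])/d[2])
```

```text
264 [-3.06999687  0.98501376 -6.1       ]
244 [-4.61400337  1.01156061 27.9       ]
```

Call:
arm_command(
  commands=[
    [0,0,0,0],
    [0,0,0,0],
    [0,0,0,0],
    [0,0,0,0],
    [0,0,0,0],
    [0,0,0,0],
    [0,0,0,0],
    [-3,0,-4.5,0],
    [-4,0,-4.5,0],
    [-4,0,-4,0],
  ],
  grip=30,
  grip_force=3,
)

```text
clock: 4.75
position: [395.4, 272.7, 41.0]
ee_rot: [-0.314, 3.126, 0.0]
ft_force: [-0.1, -1.3, -1.5]
opening: 43.9
gripper_force: 3.0
```

Run:
```python
from h import *
c=wcam("w3.png")
cv2.imwrite("pics/w3c.png",cv2.resize(c["image"][160:360,130:430,::-1],(600,400)))
```

```text
(no output)
```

View pics/w3c.png

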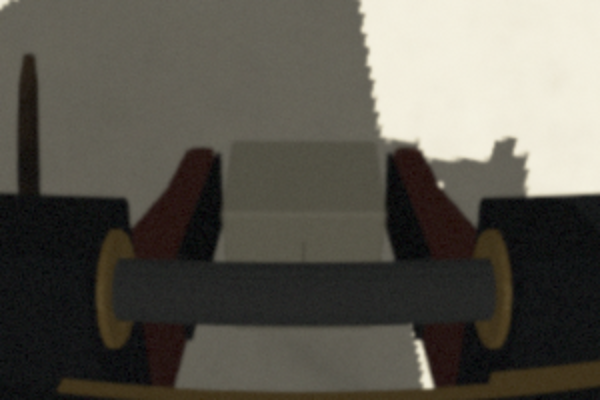

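The near face shows more now (rows 140–212 in the crop), so the block is pivoting in the pads. I'll continue the arc.

Call:
arm_command(
  commands=[
    [-4.5,0,-2.7,0],
    [-6.5,0,-3.8,0],
    [-8,0,-3.2,0],
    [-8,0,-1.9,0],
    [-9,0,-0.7,0],
    [-7,0,0.4,0],
    [-6.5,0,1.2,0],
    [-6.5,0,2.1,0],
    [-6,0,2.6,0],
    [-5,0,3,0],
  ],
)

```text
clock: 6.05
position: [461.1, 285.9, 43.5]
ee_rot: [0.314, -3.126, 0.0]
ft_force: [-1.8, -1.9, 4.9]
opening: 44.1
gripper_force: 3.0
```

Run:
```python
from h import *
c=wcam("w4.png"); s=ctrl.camera("scene")
a=cv2.resize(c["image"][160:360,130:430,::-1],(600,400))
b=cv2.resize(s["image"][140:240,150:300,::-1],(300,200),interpolation=cv2.INTER_CUBIC)
v=np.zeros((600,600,3),np.uint8); v[:400]=a; v[400:,:300]=b
cv2.imwrite("pics/w4c.png",v)
```

```text
(no output)
```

View pics/w4c.png

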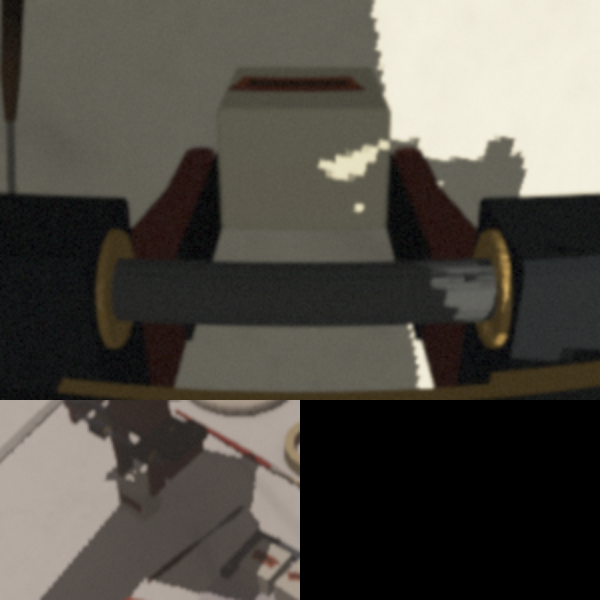

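Run:
```python
import numpy as np
T=np.array([[.001,-.97,-.244,66.775],[1,.001,.001,.787],[0,-.244,.97,-162.172]])
for r,z in((213,50),(275,50),(194,0),(213,48),(275,50)):
  y=(r-207.3)/325.2; d=T[:,:3]@[0,np.sin(y),np.cos(y)]
  print(r,z,T[:,3]+d*((43.5-z)-T[2,3])/d[2])
```

```text
213 50 [24.70190211  0.9510231  -6.5       ]
275 50 [-9.31084133  0.99229657 -6.5       ]
194 0 [23.89656572  0.98828453 43.5       ]
213 48 [24.1613669   0.95313039 -4.5       ]
275 50 [-9.31084133  0.99229657 -6.5       ]
```

Block_3 now stands upright. The polished face with its strip at (297,84) faces the robot, and the top spans tool x from -9 to +25. I'll regrip at its near top edge and tumble it again.

Call:
arm_command(
  commands=[
    [0,0,0,0],
    [0,0,0,0],
    [0,0,0,0],
    [0,0,0,0],
    [5,0,0,0],
    [6,0,0,0],
    [6,0,0,0],
    [6,0,0,0],
    [5.5,0,0,0],
    [0,0,0,0],
  ],
  grip=58,
)

```text
clock: 7.4
position: [432.3, 280.2, 43.7]
ee_rot: [0.315, -3.125, 0.0]
ft_force: [0.6, 0.4, -0.2]
opening: 58.2
gripper_force: 0.0
```

Call:
arm_command(
  commands=[
    [0,0,0,0],
    [0,0,0,0],
    [0,0,0,0],
    [0,0,0,0],
    [-5,0,-2.9,0],
    [-5,0,-2.3,0],
    [-5,0,-1.8,0],
    [-5,0,-1.2,0],
    [-5.5,0,-0.8,0],
    [-5.5,0,-0.3,0],
  ],
  grip=30,
)

```text
clock: 8.65
position: [463.7, 286.6, 53.1]
ee_rot: [-0.314, 3.126, 0.0]
ft_force: [-1.2, 0.1, -0.2]
opening: 44.0
gripper_force: 3.0
```

Call:
arm_command(
  commands=[
    [-5.5,0,0.3,0],
    [-5.5,0,0.8,0],
    [-5.4,0,1.4,0],
    [-5.3,0,1.9,0],
    [-5,0,2.3,0],
    [-4.7,0,2.9,0],
    [-4.4,0,3.3,0],
    [-4.1,0,3.7,0],
    [-3.8,0,4.2,0],
    [-3.3,0,4.5,0],
  ],
)

```text
clock: 9.9
position: [509.2, 295.8, 27.4]
ee_rot: [0.314, -3.125, 0.0]
ft_force: [-0.4, -1.7, 3.9]
opening: 44.2
gripper_force: 3.0
```

Run:
```python
from h import *
c=wcam("w5.png"); s=ctrl.camera("scene")
a=cv2.resize(c["image"][160:360,130:430,::-1],(600,400))
b=cv2.resize(s["image"][140:240,150:300,::-1],(300,200),interpolation=cv2.INTER_CUBIC)
v=np.zeros((600,600,3),np.uint8); v[:400]=a; v[400:,:300]=b
cv2.imwrite("pics/w5c.png",v)
```

```text
(no output)
```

View pics/w5c.png

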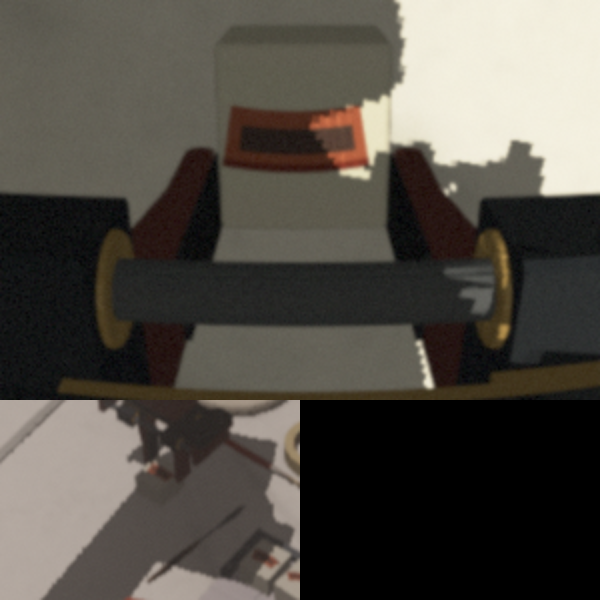

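Block_3 now lies flat with its polished face up: the strip is at (297,138) and the block spans crop rows 44–230. I'll release it, rise, and look at the carrier.

Call:
arm_command(
  commands=[
    [0,0,0,0],
    [0,0,0,0],
    [0,0,0,0],
    [0,0,-30,0],
    [0,0,-55,0],
    [0,0,-60,0],
    [18,-54,-55,-1.5],
    [18,-54,0,0],
    [18,-54,0,0],
    [18,-54,0,0],
  ],
  grip=58,
)

```text
clock: 11.25
position: [487.2, 79.7, 216.5]
ee_rot: [-0.356, 3.12, -0.0]
ft_force: [0.1, -0.1, 0.1]
opening: 57.8
gripper_force: 0.0
```

Run:
```python
from h import *
c=wcam("w6.png"); print(c["s"]["position"],c["s"]["ee_rot"])
np.savez("w6.npz",**{k:c[k] for k in("image","camera_matrix","extrinsics")})
for t in("block_1","corner","carrier"):
  for d in ctrl.mark_of("wrist",t): print(t,round(d["p"],2),np.round(d["centre"],0),np.round(wtoz(c,d["centre"],8),1))
for d in ctrl.cut_out("wrist","block_1"):
  print("cut",round(d["p"],2),d["centre"],cv2.minAreaRect(wtoz(c,np.argwhere(d["pixels"]),42)[:,:2].astype(np.float32)))
r=rectify(c,500,45,42,100,600)
cv2.imwrite("pics/w6r.png",r[:,:,::-1])
```

```text
[487.15222213  79.68914726 216.53985736] [-3.55934543e-01  3.12033563e+00 -6.11352585e-05]
block_1 0.95 [228. 435.] [[495.1 287.5   8. ]]
block_1 0.91 [166. 124.] [[ 506.7 -115.2    8. ]]
block_1 0.75 [191. 242.] [[504.7  37.    8. ]]
block_1 0.56 [199. 286.] [[502.8  89.6   8. ]]
corner 0.96 [222. 314.] [[523.  128.5   8. ]]
carrier 0.83 [177. 257.] [[484.8  51.5   8. ]]
carrier 0.16 [182. 552.] [[382.3 478.6   8. ]]
cut 0.88 [199.4, 286.6] ((494.2467956542969, 88.4666976928711), (54.54069137573242, 44.7564582824707), 13.014045715332031)
cut 0.79 [192.9, 237.2] ((505.0913391113281, 36.89812088012695), (55.460975646972656, 45.023780822753906), 10.449446678161621)
cut 0.77 [234.4, 443.5] ((489.6379089355469, 279.4773864746094), (54.50481033325195, 58.621212005615234), 9.896441459655762)
cut 0.57 [171.6, 116.3] ((506.4365539550781, -109.38972473144531), (50.899105072021484, 57.622737884521484), 9.801581382751465)
```

View pics/w6r.png

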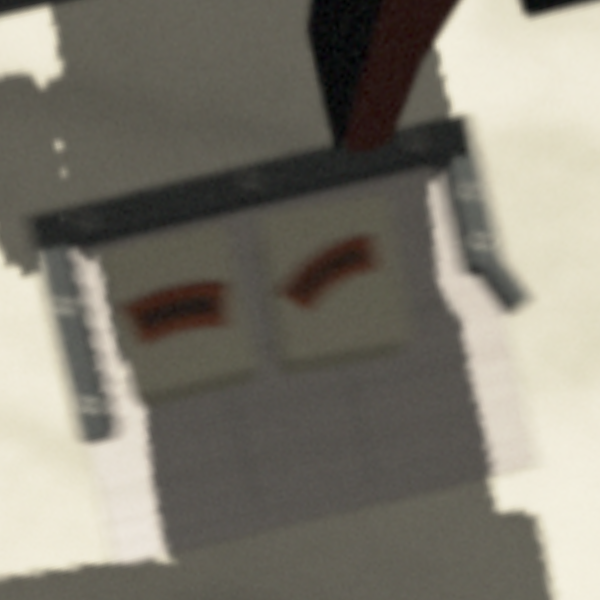

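The rectified view shows the strips of blocks 1 and 2 at (180,310) and (330,270), bowed towards the back stop like block_3's. The carrier is at about 13.0°, with the corner near (523,128.5). I'll go to the right of block_2 with the fingers shut and turned 90°.

Call:
arm_command(
  commands=[
    [-5,-42,0,0],
    [-5,-42,0,0],
    [0,0,10,10.7],
    [0,0,10,10.7],
    [0,0,10,10.7],
    [0,0,10,10.7],
    [0,0,10,10.7],
    [0,0,10,10.7],
    [0,0,20,10.7],
    [0,0,20,10.7],
  ],
  grip=0,
)

```text
clock: 12.75
position: [516.9, 3.3, 115.5]
ee_rot: [1.865, 2.528, 0.001]
ft_force: [-0.4, -0.4, -0.2]
opening: 0.4
gripper_force: 0.0
```

```bash
cat >> h.py <<'E'
C0=np.array([523.,128.5]); th=np.radians(13.0); ex=np.array([np.cos(th),np.sin(th)]); ey=np.array([-np.sin(th),np.cos(th)])
def car(p): d=np.asarray(p)[...,:2]-C0; return np.round(np.stack([d@ex,d@ey],-1),1)
def yawc(s):
    "angle of tool x against carrier +y, deg (ccw)"
    x=R.from_rotvec(s["ee_rot"]).as_matrix()[:2,0]; return round(np.degrees(np.arctan2(x[1],x[0]))-103,2)
E
python3 - <<'E'
from h import *
c=wcam("w7.png"); s=c["s"]; print(s["position"],car(s["position"]),yawc(s),s["qpos"])
for t in("corner","carrier"):
  for d in ctrl.mark_of("wrist",t): print(t,round(d["p"],2),np.round(d["centre"],0),car(wtoz(c,d["centre"],8 if t=="corner" else 0)))
for d in ctrl.cut_out("wrist","block_1"):
  p=wtoz(c,np.argwhere(d["pixels"]),42)[:,:2].astype(np.float32); r=cv2.minAreaRect(p)
  print("cut",round(d["p"],2),car(r[0]),np.round(r[1],1),round(r[2],1))
save("w7r.png",rectify(c,500,60,42,100,600))
E
```

```text
[516.86205647   3.34508233 115.52280947] [ -34.1 -120.6] 4.17 [-1.66590427e-02  4.24812311e-01  1.94048537e+00  2.52062483e-04
  7.75617487e-01 -3.16458524e-01]
corner 0.7 [ 66. 335.] [[1.5 2.1]]
carrier 0.67 [143. 271.] [[-47.1 -67.5]]
cut 0.67 [-34.4 -33.5] [50.8 43.9] 13.5
cut 0.61 [-35.3 -86.4] [50.2 45. ] 9.7
```

Call:
arm_command(
  commands=[
    [-5,0,20,4.2],
    [-2,0,25,0],
    [0,0,25,0],
    [0,0,15,0],
    [0,0,5.5,0],
    [2,0,0,0],
    [2,0,0,0],
    [2,0,0,0],
    [1.5,0,0,0],
    [1.5,0,0,0],
  ],
)

```text
clock: 14.2
position: [516.6, 3.6, 26.0]
ee_rot: [1.951, 2.461, 0.001]
ft_force: [1.1, -2.4, 0.8]
opening: 0.7
gripper_force: 0.8
```

Call:
arm_command(
  commands=[
    [1.5,0,0,0],
    [1.5,0,0,0],
    [1.5,0,0,0],
    [1.5,0,0,0],
    [1.5,0,0,0],
    [1.5,0,0,0],
    [1.5,0,0,0],
    [1.5,0,0,0],
    [1.0,0,0,0],
    [0.5,0,0,0],
  ],
)

```text
clock: 15.45
position: [513.0, 16.9, 25.6]
ee_rot: [-1.952, -2.462, 0.0]
ft_force: [1.4, -2.1, 1.4]
opening: 0.6
gripper_force: 1.2
```

```bash
cat >> h.py <<'E'
def blocks(z=42):
    c=wcam(); s=c["s"]; print(np.round(s["position"],1),car(s["position"]),yawc(s),"F car",np.round([s["ft_force"][:2]@ex,s["ft_force"][:2]@ey,s["ft_force"][2]],1))
    for d in ctrl.cut_out("wrist","block_1"):
        r=cv2.minAreaRect(wtoz(c,np.argwhere(d["pixels"]),z)[:,:2].astype(np.float32)); print("cut",round(d["p"],2),car(r[0]),np.round(r[1],1),round(r[2],1))
    return c
E
python3 - <<'E'
from h import *
c=blocks(); save("w8.png",c["image"])
E
```

```text
[513.   16.9  25.6] [ -34.9 -106.5] 0.18 F car [ 0.9 -2.3  1.4]
cut 0.76 [-36.4 -71.8] [50.  43.5] 13.4
cut 0.62 [-33.8 -28.3] [49.7 44. ] 13.2
```

Call:
arm_command(
  commands=[
    [0.6,0,0,0],
    [0.6,0,0,0],
    [0.6,0,0,0],
    [0.6,0,0,0],
    [0.5,0,0,0],
    [0.5,0,0,0],
    [0.4,0,0,0],
    [0.4,0,0,0],
    [0.4,0,0,0],
    [0.4,0,0,0],
  ],
)

```text
clock: 16.8
position: [511.8, 21.7, 25.6]
ee_rot: [-1.952, -2.462, 0.0]
ft_force: [0.9, -2.7, 0.3]
opening: 0.6
gripper_force: 0.9
```

Call:
arm_command(
  commands=[
    [0.2,0,0,0],
    [0.2,0,0,0],
    [0.2,0,0,0],
    [0.2,0,0,0],
    [0.2,0,0,0],
    [0.2,0,0,0],
    [0.2,0,0,0],
    [0.2,0,0,0],
    [0.2,0,0,0],
    [0.2,0,0,0],
  ],
)

```text
clock: 18.05
position: [511.9, 22.7, 25.8]
ee_rot: [1.95, 2.461, -0.0]
ft_force: [2.1, -9.6, 1.4]
opening: 0.6
gripper_force: 5.4
```

The row has met the left stop at about 10 N. Next I'll open the gripper and straddle the back stop above its top, so the near finger's pad can push block_2 back.

Call:
arm_command(
  commands=[
    [-4,0,0,0],
    [0,0,-15,0],
    [0,0,-15,0],
    [9.5,3,-2,0],
    [9.5,3,0,0],
    [9.5,3,0,0],
    [9.5,4,0,0],
    [0,0,10,0],
    [0,0,14,0],
    [0,0,8,0],
  ],
  grip=87,
)

```text
clock: 19.3
position: [515.4, 59.4, 24.1]
ee_rot: [-1.951, -2.46, 0.002]
ft_force: [0.1, 0.5, -0.3]
opening: 87.2
gripper_force: 0.0
```

Run:
```python
from h import *
c=blocks(); save("w9.png",c["image"])
```

```text
[515.4  59.4  24.1] [-22.9 -65.7] 0.16 F car [ 0.2  0.5 -0.3]
cut 0.78 [-33.7 -22. ] [50.7 44.5] 13.5
cut 0.66 [-36.6 -60. ] [49.7 35.3] 13.3
cut 0.49 [-42.1 -57.4] [106.1 136.2] 13.4
```

Call:
arm_command(
  commands=[
    [0,1.5,-1.5,0],
    [0,1.5,0,0],
    [0,1.5,0,0],
    [0,1.3,0,0],
    [0,1.2,0,0],
    [0,1.2,0,0],
    [0,1.2,0,0],
    [0,1.2,0,0],
    [0,1,0,0],
    [0,0.8,0,0],
  ],
)

```text
clock: 20.65
position: [528.5, 62.5, 27.1]
ee_rot: [1.952, 2.462, 0.0]
ft_force: [-2.2, -0.7, 1.7]
opening: 86.6
gripper_force: 0.9
```

Call:
arm_command(
  commands=[
    [0,0.4,0,0],
    [0,0.4,0,0],
    [0,0.4,0,0],
    [0,0.3,0,0],
    [0,0.3,0,0],
    [0,0.3,0,0],
    [0,0.3,0,0],
    [0,0.2,0,0],
    [0,0.2,0,0],
    [0,0.2,0,0],
  ],
)

```text
clock: 21.9
position: [531.4, 63.2, 27.1]
ee_rot: [1.952, 2.462, 0.0]
ft_force: [-1.0, -0.2, -0.3]
opening: 86.6
gripper_force: 0.5
```

Call:
arm_command(
  commands=[
    [0,0.3,0,0],
    [0,0.3,0,0],
    [0,0.3,0,0],
    [0,0.2,0,0],
    [0,0.2,0,0],
    [0,0.2,0,0],
    [0,0.2,0,0],
    [0,0.2,0,0],
    [0,0.2,0,0],
    [0,0.2,0,0],
  ],
)

```text
clock: 23.15
position: [533.6, 63.7, 27.1]
ee_rot: [1.952, 2.462, 0.0]
ft_force: [-1.5, -0.3, -0.4]
opening: 87.1
gripper_force: 0.4
```

Call:
arm_command(
  commands=[
    [0,0.2,0,0],
    [0,0.2,0,0],
    [0,0.2,0,0],
    [0,0.2,0,0],
    [0,0.2,0,0],
    [0,0.2,0,0],
    [0,0.2,0,0],
    [0,0.1,0,0],
    [0,0.1,0,0],
    [0,0.1,0,0],
  ],
)

```text
clock: 24.4
position: [534.6, 64.0, 27.0]
ee_rot: [-1.951, -2.461, 0.001]
ft_force: [-3.9, -1.7, 3.6]
opening: 87.0
gripper_force: 2.0
```

Run:
```python
from h import *
c=blocks(); save("w10.png",c["image"])
```

```text
[534.6  64.   27. ] [ -3.2 -65.5] 0.19 F car [-4.2 -0.8  3.6]
cut 0.95 [-33.1 -22.2] [51.1 44.7] 13.1
cut 0.75 [-21.5 -57.9] [50.8 43.4] 13.6
```

Block_2 is against the back stop, and block_1 hasn't moved in x. I'll do block_1 the same way.

Call:
arm_command(
  commands=[
    [0,-6,0,0],
    [0,-8,0,0],
    [0,-6,0,0],
    [14.5,0,0,0],
    [15,0,0,0],
    [14.5,0,0,0],
    [0,2.5,0,0],
    [0,2.5,0,0],
    [0,2,0,0],
    [0,1.5,0,0],
  ],
)

```text
clock: 25.75
position: [513.5, 103.9, 27.0]
ee_rot: [-1.952, -2.46, 0.002]
ft_force: [-3.8, -0.6, 1.9]
opening: 87.1
gripper_force: 1.3
```

Call:
arm_command(
  commands=[
    [0,1.3,0,0],
    [0,1.2,0,0],
    [0,1.2,0,0],
    [0,1.1,0,0],
    [0,1,0,0],
    [0,1,0,0],
    [0,0.8,0,0],
    [0,0.6,0,0],
    [0,0.5,0,0],
    [0,0.3,0,0],
  ],
)

```text
clock: 27.0
position: [522.3, 106.1, 27.0]
ee_rot: [-1.951, -2.462, 0.001]
ft_force: [-4.3, -3.5, 1.4]
opening: 86.8
gripper_force: 2.2
```

Call:
arm_command(
  commands=[
    [0,0.2,0,0],
    [0,0.2,0,0],
    [0,0.2,0,0],
    [0,0.2,0,0],
    [0,0.2,0,0],
    [0,0.2,0,0],
    [0,0.2,0,0],
    [0,0.2,0,0],
    [0,0.2,0,0],
    [0,0.2,0,0],
  ],
)

```text
clock: 28.25
position: [524.3, 106.6, 27.0]
ee_rot: [-1.951, -2.462, 0.001]
ft_force: [-4.0, -3.8, 2.7]
opening: 86.6
gripper_force: 2.2
```

Run:
```python
from h import *
c=blocks(); save("w11.png",c["image"])
```

```text
[524.3 106.6  27. ] [ -3.6 -21.6] 0.2 F car [-4.7 -2.9  2.7]
cut 0.79 [-22.1 -15.2] [49.6 40.1] 13.5
cut 0.61 [-21.5 -69.9] [50.2 28.6] 13.7
```

Call:
arm_command(
  commands=[
    [0,0.1,0,0],
    [0,0.1,0,0],
    [0,0.1,0,0],
    [0,0.1,0,0],
    [0,0.1,0,0],
    [0,0.1,0,0],
    [0,0.1,0,0],
    [0,0.1,0,0],
    [0,0.1,0,0],
    [0,0.1,0,0],
  ],
)

```text
clock: 29.6
position: [524.7, 106.7, 26.9]
ee_rot: [-1.951, -2.461, 0.003]
ft_force: [-5.3, -4.9, 4.0]
opening: 87.1
gripper_force: 3.0
```

Call:
arm_command(
  commands=[
    [0,-5,0,0],
    [0,-3,-25,0],
    [0,0,-35,0],
    [40,5,-10,0],
    [40,5,0,0],
    [40,5,0,0],
    [40,5,0,1.6],
    [29,0,0,0],
    [0,0,0,0],
    [0,0,0,0],
  ],
)

```text
clock: 30.85
position: [495.2, 293.7, 97.1]
ee_rot: [1.986, 2.434, 0.001]
ft_force: [-0.2, 0.7, 0.2]
opening: 86.9
gripper_force: 0.0
```

Run:
```python
from h import *
c=wcam("w12.png"); s=c["s"]; print(s["position"],yawc(s),s["qpos"][5])
M=R.from_rotvec(s["ee_rot"]).as_matrix()
for d in ctrl.cut_out("wrist","block_1"):
  q=wtoz(c,np.argwhere(d["pixels"]),34); r=cv2.minAreaRect(((q-s["position"])@M)[:,:2].astype(np.float32)); print(round(d["p"],2),np.round(r[0],1),np.round(r[1],1),round(r[2],1))
for d in ctrl.mark_of("wrist","block_1"): print(round(d["p"],2),np.round((wtoz(c,d["centre"],0)[0]-s["position"])@M,1))
cv2.imwrite("pics/w12c.png",c["image"][:,:,::-1])
```

```text
[495.19368342 293.71666886  97.09339336] -1.4 0.3123706930369025
0.79 [ 3.  -1.3] [50.9 50.3] 89.1
```

View pics/w12c.png

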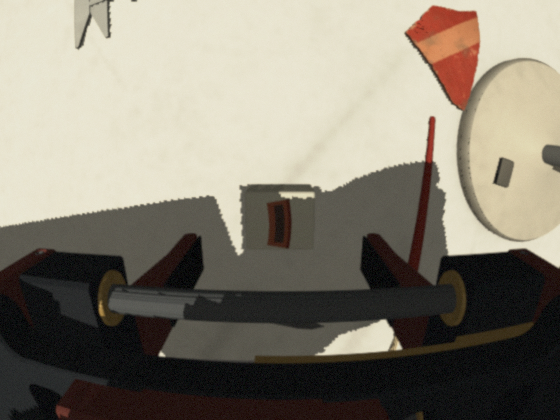

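The block sits at cols 242–316, face up and centred between the fingers. I'll descend, grip and lift.

Call:
arm_command(
  commands=[
    [0,-1.3,30,0],
    [0,0,30,0],
    [0,0,20,0],
    [0,0,7,0],
    [0,0,0,0],
    [0,0,0,0],
    [0,0,0,0],
    [0,0,0,0],
    [0,0,0,0],
    [0,0,0,0],
  ],
)

```text
clock: 32.25
position: [493.8, 293.7, 10.2]
ee_rot: [1.986, 2.434, 0.0]
ft_force: [-0.4, 0.4, 0.9]
opening: 87.0
gripper_force: 0.0
```

Call:
arm_command(
  commands=[
    [0,0,0,0],
    [0,0,0,0],
    [0,0,0,0],
    [0,0,0,0],
    [0,0,0,0],
    [0,0,0,0],
    [0,0,0,0],
    [0,0,-15,0],
    [0,0,-30,0],
    [0,0,-30,0],
  ],
  grip=40,
  grip_force=10,
)

```text
clock: 33.5
position: [493.7, 293.7, 86.6]
ee_rot: [-1.986, -2.434, 0.0]
ft_force: [0.5, 0.8, -0.6]
opening: 49.5
gripper_force: 10.0
```

Run:
```python
from h import *
s=ctrl.sense(); print(s["position"],car(s["position"]),yawc(s),s["opening"])
```

```text
[493.66538764 293.69051661  86.59036688] [  8.6 167.6] -1.42 49.47794606472404
```

Call:
arm_command(
  commands=[
    [0,0,0,-1.8],
    [-40,-10,0,0],
    [-45,-12,0,0],
    [-45,-12,0,0],
    [-45,-12,0,0],
    [-45,-12,0,0],
    [-40,-10,0,0],
    [-20,-7,10,0],
    [0,0,10,0],
    [0,0,0,0],
  ],
)

```text
clock: 34.75
position: [484.7, 4.4, 64.0]
ee_rot: [-1.946, -2.464, 0.002]
ft_force: [0.4, -0.2, -1.0]
opening: 50.2
gripper_force: 10.0
```

Run:
```python
from h import *
c=blocks(); save("w13.png",c["image"]); s=c["s"]
for z in (s["position"][2]+24,):
  for d in ctrl.cut_out("wrist","block_1"):
    r=cv2.minAreaRect(wtoz(c,np.argwhere(d["pixels"]),z)[:,:2].astype(np.float32)); print("z",z,car(r[0]),np.round(r[1],1),round(r[2],1))
a=c["image"].copy()
cv2.imwrite("pics/w13c.png",cv2.resize(a[60:360,130:430,::-1],(600,600)))
```

```text
[484.7   4.4  64. ] [ -65.3 -112.3] 0.4 F car [ 0.4 -0.3 -1. ]
cut 0.95 [-23.3 -66.2] [52.4 43.2] 13.7
cut 0.7 [ -65.3 -119.8] [66.  52.5] 13.5
cut 0.67 [-23.7 -22.3] [52.6 44.5] 13.4
cut 0.63 [ -66.5 -193.5] [42.9 14. ] 13.6
z 88.00608574337986 [-33.8 -60.9] [39.3 32.4] 13.7
z 88.00608574337986 [ -65.3 -101.2] [49.5 39.4] 13.5
z 88.00608574337986 [-34.1 -28. ] [39.5 33.4] 13.4
z 88.00608574337986 [ -66.2 -156.4] [32.2 10.5] 13.6
```

View pics/w13c.png

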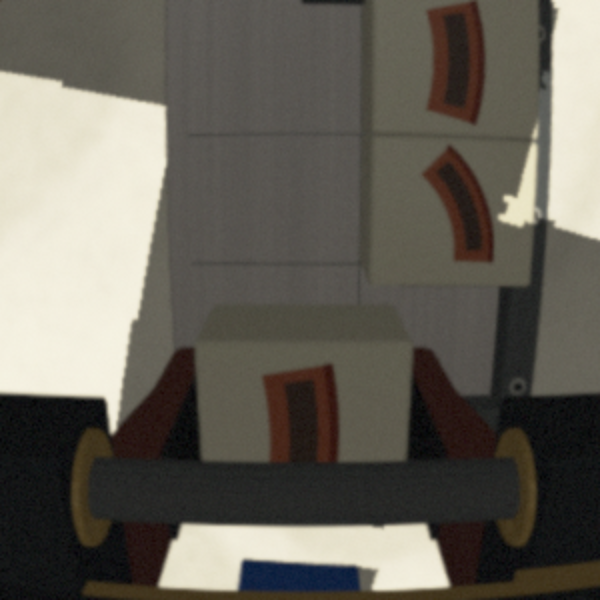

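Run:
```python
import numpy as np
T=np.array([[.001,-.97,-.244,66.775],[1,.001,.001,.787],[0,-.244,.97,-162.172]])
for n,r,c,z in(("b3top",230,280,87.8),("b3bot",211.5,280,53.8),("b2top",201.5,360,42),("stop back b2 edge",190,396,42),("b2 front top",190,316,42)):
  x=(c-281.5)/325.2;y=(r-207.3)/325.2;t=np.hypot(x,y); d=T[:,:3]@[x/t*np.sin(t),y/t*np.sin(t),np.cos(t)]
  print(n,T[:,3]+d*((64-z)-T[2,3])/d[2])
```

```text
b3top [ 21.4964345    0.27149668 -23.8       ]
b3bot [21.03968733  0.14519801 10.2       ]
b2top [24.03993451 47.50838829 22.        ]
stop back b2 edge [31.2474481  69.82869413 22.        ]
b2 front top [30.79503259 20.93377961 22.        ]
```

Blocks 1 and 2 sit flush. The held block_3 clears block_2's right face by about 2.7 mm, so I'll lower it.

Call:
arm_command(
  commands=[
    [0,0,10,0],
    [0,0,10,0],
    [0,0,10,0],
    [0,0,7,0],
    [0,0,4,0],
    [0,0,2,0],
    [0,0,1,0],
    [0.5,0,0.5,0],
    [0.5,0,0,0],
    [0.5,0,0,0],
  ],
)

```text
clock: 36.15
position: [485.4, 5.5, 20.8]
ee_rot: [1.947, 2.465, 0.0]
ft_force: [1.1, 0.1, -0.7]
opening: 50.0
gripper_force: 10.0
```

Call:
arm_command(
  commands=[
    [0.3,0,0,0],
    [0.3,0,0,0],
    [0.2,0,0,0],
    [0.2,0,0,0],
    [0,2,0,0],
    [0,3,0,0],
    [0,3,0,0],
    [0,3,0,0],
    [0,3,0,0],
    [0,2,0,0],
  ],
)

```text
clock: 37.4
position: [500.6, 10.1, 20.5]
ee_rot: [-1.947, -2.465, 0.0]
ft_force: [-1.4, -4.3, -0.6]
opening: 50.2
gripper_force: 10.0
```

Call:
arm_command(
  commands=[
    [0,2,0,0],
    [0,2,0,0],
    [0,2,0,0],
    [0,1.5,0,0],
    [0,0.5,0.5,0],
    [0,0,0.4,0],
    [0,0,0.3,0],
    [0,0,0.3,0],
    [0,0,0.3,0],
    [0,0,0.2,0],
  ],
)

```text
clock: 38.65
position: [508.9, 12.0, 18.7]
ee_rot: [1.947, 2.464, 0.001]
ft_force: [1.8, -3.1, 0.9]
opening: 50.1
gripper_force: 10.0
```

Call:
arm_command(
  commands=[
    [0,0,0.2,0],
    [0,0,0.1,0],
    [0,0,0.1,0],
    [0,0,0.1,0],
    [0,0,0.1,0],
    [0,0,0.1,0],
    [0,0,0.1,0],
    [0,0,0,0],
    [0,0,0,0],
    [0,0,0,0],
  ],
)

```text
clock: 39.9
position: [508.5, 11.9, 18.0]
ee_rot: [1.947, 2.465, 0.0]
ft_force: [1.4, -3.9, 5.3]
opening: 49.9
gripper_force: 10.0
```

Block_3 is down on the floor. I'll release it, rise, and straddle it to push it back.

Call:
arm_command(
  commands=[
    [0,0,0,0],
    [0,0,0,0],
    [0,0,0,0],
    [0,0,0,0],
    [0,0,-8,0],
    [0,0,-15,0],
    [0,0,-14,0],
    [0,4,0,0],
    [0,5,0,0],
    [0,4,0,0],
  ],
  grip=54,
)

```text
clock: 41.15
position: [521.3, 15.1, 54.5]
ee_rot: [-1.947, -2.465, 0.0]
ft_force: [0.0, -0.9, -0.8]
opening: 53.8
gripper_force: 0.0
```

Call:
arm_command(
  commands=[
    [0,0,0,0],
    [0,0,0,0],
    [0,0,0,0],
    [0,0,0,0],
    [0,0,10,0],
    [0,0,12,0],
    [0,0,5,0],
    [0,1.5,0,0],
    [0,1.5,0,0],
    [0,1.5,0,0],
  ],
  grip=87,
)

```text
clock: 42.4
position: [525.8, 16.0, 28.1]
ee_rot: [1.947, 2.465, 0.001]
ft_force: [-0.1, -0.7, -0.1]
opening: 87.2
gripper_force: 0.0
```

Run:
```python
from h import *
c=blocks(); save("w14.png",c["image"])
```

```text
[525.8  16.   28.1] [ -22.6 -110.2] 0.38 F car [-0.3 -0.7 -0.1]
cut 0.93 [ -40.3 -102.6] [49.9 43.8] 13.4
cut 0.89 [-21.8 -66.5] [49.7 43.9] 13.4
cut 0.71 [-21.8 -22.6] [49.5 43.9] 13.4
```

Call:
arm_command(
  commands=[
    [0,1.6,0,0],
    [0,1.6,0,0],
    [0,1.6,0,0],
    [0,1.6,0,0],
    [0,1.6,0,0],
    [0,1.6,0,0],
    [0,1.6,0,0],
    [0,1.6,0,0],
    [0,1.6,0,0],
    [0,1.2,0,0],
  ],
)

```text
clock: 43.75
position: [540.7, 19.6, 27.8]
ee_rot: [1.947, 2.465, 0.0]
ft_force: [-1.8, -1.2, 2.6]
opening: 87.1
gripper_force: 1.1
```

Call:
arm_command(
  commands=[
    [0,0.4,0,0],
    [0,0.4,0,0],
    [0,0.3,0,0],
    [0,0.3,0,0],
    [0,0.3,0,0],
    [0,0.3,0,0],
    [0,0.2,0,0],
    [0,0.2,0,0],
    [0,0.2,0,0],
    [0,0.2,0,0],
  ],
)

```text
clock: 45.0
position: [543.3, 20.3, 27.8]
ee_rot: [1.947, 2.465, 0.0]
ft_force: [-1.0, 0.6, 0.6]
opening: 87.1
gripper_force: 0.7
```

Call:
arm_command(
  commands=[
    [0,0.2,0,0],
    [0,0.2,0,0],
    [0,0.2,0,0],
    [0,0.2,0,0],
    [0,0.1,0,0],
    [0,0.1,0,0],
    [0,0.1,0,0],
    [0,0.1,0,0],
    [0,0.1,0,0],
    [0,0.1,0,0],
  ],
)

```text
clock: 46.25
position: [544.7, 20.6, 27.8]
ee_rot: [1.947, 2.465, -0.0]
ft_force: [-1.7, 0.7, 0.9]
opening: 87.1
gripper_force: 0.5
```

Run:
```python
from h import *
c=blocks(); save("w15.png",c["image"])
```

```text
[544.7  20.6  27.8] [  -3.2 -110. ] 0.38 F car [-1.5  1.   0.9]
cut 0.82 [ -21.4 -106. ] [50.2 36.2] 13.5
cut 0.76 [-21.8 -66.3] [50.2 44.2] 13.6
cut 0.7 [-21.8 -22.4] [50.1 44.3] 13.4
```

Call:
arm_command(
  commands=[
    [0,0.2,0,0],
    [0,0.1,0,0],
    [0,0.1,0,0],
    [0,0.1,0,0],
    [0,0.1,0,0],
    [0,0.1,0,0],
    [0,0.1,0,0],
    [0,0.1,0,0],
    [0,0.1,0,0],
    [0,0.1,0,0],
  ],
)

```text
clock: 47.6
position: [545.0, 20.7, 27.7]
ee_rot: [-1.947, -2.465, 0.002]
ft_force: [-5.0, -2.8, 4.6]
opening: 86.5
gripper_force: 2.8
```

Call:
arm_command(
  commands=[
    [0,-4,0,0],
    [0,-4,0,0],
    [0,0,-15,0],
    [0,-6,-12,0],
    [-10,-6,0,0],
    [-15,0,0,0],
    [-15,0,0,0],
    [0,0,0,0],
    [0,0,0,0],
    [0,0,0,0],
  ],
)

```text
clock: 48.85
position: [535.3, -22.5, 54.6]
ee_rot: [-1.947, -2.465, 0.0]
ft_force: [-0.6, 0.1, -0.4]
opening: 86.9
gripper_force: 0.0
```

Call:
arm_command(
  commands=[
    [0,0,0,0],
    [0,0,0,0],
    [0,0,0,0],
    [0,0,0,0],
    [0,0,0,0],
    [0,0,0,0],
    [0,0,10,0],
    [0,0,10,0],
    [0,0,7,0],
    [1,0,0,0],
  ],
  grip=0,
)

```text
clock: 50.1
position: [534.6, -21.7, 26.9]
ee_rot: [-1.947, -2.464, 0.002]
ft_force: [-1.0, -1.0, 0.6]
opening: 0.3
gripper_force: 0.0
```

Run:
```python
from h import *
c=blocks(); save("w16.png",c["image"])
```

```text
[534.6 -21.7  26.9] [ -22.4 -148.9] 0.38 F car [-1.2 -0.7  0.6]
cut 0.66 [-21.8 -66.3] [49.8 44.3] 13.2
cut 0.61 [ -21.5 -110.5] [49.6 43.7] 13.3
cut 0.58 [-21.8 -32.5] [49.5 24.8] 13.6
```

Call:
arm_command(
  commands=[
    [0.5,0,0,0],
    [0.5,0,0,0],
    [0.5,0,0,0],
    [0.4,0,0,0],
    [0.4,0,0,0],
    [0.3,0,0,0],
    [0.3,0,0,0],
    [0.2,0,0,0],
    [0.2,0,0,0],
    [0.2,0,0,0],
  ],
)

```text
clock: 51.45
position: [534.5, -18.3, 27.8]
ee_rot: [-1.948, -2.465, -0.0]
ft_force: [0.1, -0.2, -0.2]
opening: 0.4
gripper_force: 0.0
```

Call:
arm_command(
  commands=[
    [0.2,0,0,0],
    [0.1,0,0,0],
    [0.1,0,0,0],
    [0.1,0,0,0],
    [0.1,0,0,0],
    [0.1,0,0,0],
    [0.1,0,0,0],
    [0.1,0,0,0],
    [0.1,0,0,0],
    [0.1,0,0,0],
  ],
)

```text
clock: 52.7
position: [534.3, -17.4, 27.8]
ee_rot: [1.947, 2.465, -0.0]
ft_force: [-1.2, -2.2, 0.6]
opening: 0.5
gripper_force: 0.9
```

Call:
arm_command(
  commands=[
    [0.2,0,0,0],
    [0.2,0,0,0],
    [0.2,0,0,0],
    [0.1,0,0,0],
    [0.1,0,0,0],
    [0.1,0,0,0],
    [0.1,0,0,0],
    [0.1,0,0,0],
    [0.1,0,0,0],
    [0,0,0,0],
  ],
)

```text
clock: 53.95
position: [534.3, -17.3, 27.9]
ee_rot: [1.946, 2.465, -0.001]
ft_force: [0.2, -10.8, -0.8]
opening: 0.4
gripper_force: 5.0
```

The row is tight at 10.8 N. Block_3's contact position is exactly 44 mm from block_2's. I'll back off, rise and check.

Call:
arm_command(
  commands=[
    [-1,0,0,0],
    [-2,0,0,0],
    [-2,0,0,0],
    [0,0,-15,0],
    [0,0,-30,0],
    [10,-5,-30,0],
    [25,-10,-15,0],
    [25,-10,0,0],
    [0,0,0,0],
    [0,0,0,0],
  ],
)

```text
clock: 55.2
position: [497.6, 31.5, 118.4]
ee_rot: [1.946, 2.465, 0.001]
ft_force: [1.0, -0.6, 0.1]
opening: 0.7
gripper_force: 0.0
```

Run:
```python
from h import *
c=blocks(); save("w17.png",c["image"])
cv2.imwrite("pics/w17c.png",cv2.resize(c["image"][0:260,140:420,::-1],(640,594),interpolation=cv2.INTER_CUBIC))
```

```text
[497.6  31.5 118.4] [-46.6 -88.8] 0.41 F car [ 0.8 -0.8  0.1]
cut 0.93 [-21.7 -65.6] [49.2 43.7] 13.5
cut 0.84 [ -21.4 -105.6] [49.6 36.5] 12.6
cut 0.77 [-22.2 -22.4] [50.7 45.2] 12.9
```

View pics/w17c.png

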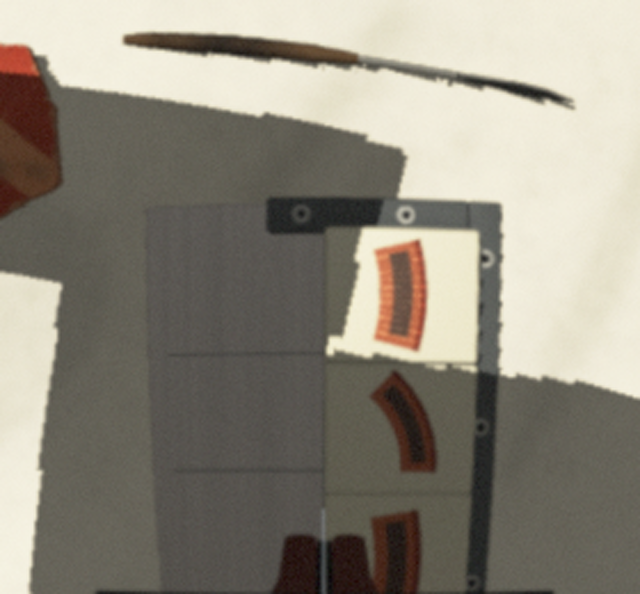

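The view shows all three faces up, flush along the back stop and left stop with no gaps, and the pick and sherd undisturbed. I'm handing it in.

```bash
python3 -c "
from cell import ctrl
print(ctrl.sign_off())"
```

```text
the job is handed in; nothing more can be done
None
```

I handed the job in at about 55 s: all three blocks stand polished faces up in one row, tight against the back and left stops, with the highest force I read about 11 N and the gripper clear of everything.

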